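# Fit and hold the brush-handle press cover

## Task

Lift the wooden press cover by its grip bar and lower it between the rails of the glue-up jig, towards the robot's end, so that it rests on the locating pin's tip with its hidden socket short of the pin. Slide it along the rails away from the robot until it drops onto the pin, then press it fully home, flush with the rails. Finish while still holding it pressed down against the sprung bed, and leave the knife, glue pot and wooden paddle alone.

Things in the scene. Friction and masses are not known exactly. Their poses are not given: they have to be found in the camera images.
- cover_grip (a point): Centre of the grip bar of the loose wooden press cover, 44 mm above the cover's underside. Bar: 70 mm long (x), 24 wide (y), 44 tall, upright on the middle of a board 120 x 90 x 22 mm (x, y, z) that lies flat on the table at the start; the point is 22 mm above the board's top and 22 below the bar's. z up. Same both ways round. 0.2 to 0.33 kg.
- cover_socket (a point): Mouth of the blind round socket in the middle of the cover's underside, 44 mm straight below cover_grip; 17 mm wide, 18 mm deep, seen only from below. Same axes as cover_grip.
- jig: Glue-up jig fixed on the table, 220 mm long (x) by 127 wide; origin at the centre of its underside, x along the rails, away from the robot. Two aluminium rails, 95 mm apart inside, tops 42 mm above the table. At their feet two ledges, tops 20 mm above the table: there the cover's underside lands when fully home, its board's top flush with the rails.
- jig_start (a point): Where to set the cover's socket mouth first: on the jig's centre line, 20 mm nearer the robot than its origin, 35 mm above the table. Set here, the cover rests on the pin's tip with the socket short of the pin wherever the pin is. Axes as the jig.
- jig_zone (a point): Middle of the pin's zone, at tip height, 15 mm beyond the jig's origin. One fixed steel pin, 10 mm thick, tip 35 mm above the table, stands on the jig's centre line within 15 mm along x of here, new each time; unreported, visible from above until covered. Elsewhere the cover stays up on the tip, leaning slightly; on the pin it drops 3 mm to the bed, then pressing takes it 12 mm down.
- bed (a joint): How far the cork-faced sprung bed between the rails (two strips either side of the pin, top 32 mm above the table when free) is pressed down, m: 0 free, 0.012 with the cover fully home. Its spring pushes 5.5 N when free and 0.54 N more per mm, and carries the released cover level; home takes about 8 N by hand.
- knife_mid (a point): Bystander: knife with a wooden handle, 245 mm long, 18 mm thick, lying flat; the point is at the handle's end by the blade, half-way up, blade towards its +x.
- pot_mid (a point): Bystander: closed glue pot, 68 mm in diameter and 85 mm tall, standing; the point is at its centre.
- paddle_mid (a point): Bystander: flat wooden brush-handle paddle, 218 mm long, 85 mm wide, 14 mm thick, lying flat; the point is where the narrow handle meets the blade, half-way up, blade towards its +x.
Things that resemble listed ones, but are neither listed nor needed, are in the scene too. There is more than one size of the part that bears cover_grip; the job needs the largest.

How it is judged:
By the outcome, as a careful person would: the job done as asked, in the order asked, and still so for the second after the job is handed in, while the arm keeps its last pose, push and grip.
It also fails if it takes over 64 s, if anything falls off the work surface, if the arm or the gripper's body presses on something with over 40 N, if the wrist force passes 120 N, or if a joint passes its speed limit or range.

## Robot

A 6-joint arm with a two-finger parallel gripper is mounted at the origin on the work surface. World frame = base frame: x ahead of the robot, y to its left, z up, the work surface at z = 0. Lengths are in mm, angles in degrees, forces in N, time in s.
With the tool pointing down it reaches from about 350 to 850 mm from the base axis. Payload 8.1 kg.
Tool frame: the origin (TCP) lies midway between the tips of the shut fingers; the grasp point (between the pads) lies 19 mm behind it; z points along the fingers, y is the line along which they close (so a half turn about z gives the same grasp; the last joint's range is limited). The gripper opens to 85 mm and grips with 20 to 120 N. Pads are 22 mm wide; open, the fingers measure 114 mm over their backs; the gripper's body (76 mm by 85 mm) begins 54 mm behind the grasp point. The pads swing forward as they close: fully open they stand 13 mm farther back than shut.
Start: joints at [68.446, 7.471, 85.268, -0, 87.261, -4.893], TCP at [172.009, 574.82, 231.292] pointing down, gripper open.
Joint ranges: [-169.43, 169.43], [-51.17, 129.36], [1.28, 143.12], [-76.62, 256.62], [0, 156.53], [-152.29, 152.29]. Speed limits (degrees/s): [136.94, 136.94, 159.86, 180, 180, 180].

## Interface

Orientations are given as [roll, pitch, yaw] about the fixed x, y, z axes, in that order (R = Rz(yaw) Ry(pitch) Rx(roll)).
In Python, from bench import r gives the robot as it stands. The module is installed in compiled form; this text tells all that it offers.
- The arm moves only by the tool jog_arm, never from a script. Its argument "rows" is a list of rows, each a list of 2 entries, a list of its own where there are three numbers: the shift along the tool's x, y, z in mm, then the turn, a rotation vector about the tool's x, y, z in rad. A call has 1 to 10 rows; each row is the pose to reach, as a shift and turn from the pose commanded when the call began, along the tool's axes at that moment; what a row does not reach only later rows make up. A row lasts 1/10 s, in which the tool goes at most 50 mm and 8.59 degrees, less where a joint would pass 70% of its speed; a pose out of reach is approached as far as the arm can. A call with a gripper value outside its range is refused whole. "grip" is the finger opening in mm, from 0 to 85.4, set as the call begins (left out, the last holds). The fingers move at their own pace and stop on an object; "force" is the grip in N (left out, the last holds). Time passes only in rows, so rows that repeat a pose let the fingers close. It gives the time, the measured TCP pose, the force, the opening and the grip force at its end, in the units of the state.
- r.sense(): the state, without advancing time (a new reading comes with each control period).
- r.snapshot(name): name is "scene" or "top" or "wrist"; returns (picture, depth): 400x640x3 uint8, blue, green, red; 400x640 float32, mm along the optical axis (not along the pixel's ray), 0 where there is no reading.
- r.camera_params(name): a dict with "fx", "fy", "cx", "cy" (pixels), "dist_coeffs" ([k1, k2, p1, p2, k3] as OpenCV has them; the pictures are not rectified), "pose" (4x4, takes a point from camera to world coordinates); the wrist camera has in their place "tool_from_camera" (4x4, takes a point from camera to tool coordinates, whose origin is the TCP and whose axes are the flange's). Camera axes: x right, y down, z forward; pixel columns grow to the right and rows downward; lengths in mm; the calibration is good to about 2 mm. A picture is of the moment at which its call begins: read the wrist's pose just before it. camera_params takes no time and is no camera call.
- r.hand_in(): hands the job in; it is judged then, once.
The state is a dict: "time": time; "joint_pos": joint angles; "qd": joint speeds; "joint_efforts": joint torques, N m; "tool_pos": TCP position; "tcp_rot": TCP orientation; "ft_force": force on the tool from outside, world axes, zero at the start; "wrist_torque": the same for the moment, N m; "finger_gap": finger opening in mm; "grip_force": force on a finger pad.
Only numpy, scipy, OpenCV 4.12 (cv2) and the standard library are available. Lean on these libraries where they do the work, as an engineer would, in place of code of your own. Each camera call takes 0.05 s, during which the arm holds its last target. There are 200 camera calls.

## Working session

There is one attempt and no reset: what is moved stays moved. The work goes in short steps, Python scripts to look and compute and a tool call to move; the robot and the scene stay as the last step left them, time stands still between calls to the robot, and variables do not carry over. Pictures are saved under pics/ and viewed, at most 10 in all, crops included, and the job is handed in when it is done.

Besides the shell and the picture viewer there is one more tool, called after ">>>" as a command line: name --argument value ..., lists and objects as JSON in quotes. jog_arm: Moves the arm, as the interface text tells. Its arguments: {"type":"object","properties":{"rows":{"type":"array"},"grip":{"type":"number"},"force":{"type":"number"}},"required":["rows"]}

```bash
mkdir -p pics; cat > h.py <<'E'
import numpy as np, cv2
from bench import r
from scipy.spatial.transform import Rotation as R
def cam(n,s=None):
    p=r.camera_params(n); K=np.array([[p["fx"],0,p["cx"]],[0,p["fy"],p["cy"]],[0,0,1]]); d=np.array(p["dist_coeffs"],float)
    if n!="wrist": T=np.array(p["pose"])
    else:
        s=s or r.sense(); A=np.eye(4); A[:3,:3]=R.from_euler("xyz",s["tcp_rot"],degrees=True).as_matrix(); A[:3,3]=s["tool_pos"]; T=A@np.array(p["tool_from_camera"])
    return K,d,T
def ray(c,uv,z):
    K,d,T=c; q=cv2.undistortPoints(np.array(uv,float).reshape(-1,1,2),K,d)[:,0]
    v=np.c_[q,np.ones(len(q))]@T[:3,:3].T; o=T[:3,3]
    return o+v*((z-o[2])/v[:,2])[:,None]
def pts(c,dep):
    K,d,T=c; h,w=dep.shape; u,v=np.meshgrid(np.arange(w),np.arange(h))
    q=cv2.undistortPoints(np.c_[u.ravel(),v.ravel()].astype(float).reshape(-1,1,2),K,d)[:,0]
    P=(np.c_[q,np.ones(len(q))]*dep.reshape(-1,1))@T[:3,:3].T+T[:3,3]
    P[dep.ravel()==0]=np.nan
    return P.reshape(h,w,3)
E
python3 - <<'E'
from h import *
print(r.sense())
for n in("top","scene"):
    im,d=r.snapshot(n); cv2.imwrite(f"pics/{n}0.png",im); np.save(f"{n}0.npy",d)
    print(n,cam(n)[2].round(2).tolist())
E
```

```text
{'time': 0.0, 'joint_pos': array([ 6.84454413e+01,  7.51547095e+00,  8.53304978e+01,  9.48030655e-04,
        8.72619377e+01, -4.89304248e+00]), 'qd': array([ 0.04784424, -0.03657202, -0.00923098,  0.1110777 ,  0.12752501,
       -0.03602974]), 'joint_efforts': array([-1.10591791e-03, -5.69404471e+01, -5.00546908e+01, -4.39742253e-04,
        1.50546822e-02, -2.71898898e-05]), 'tool_pos': array([171.79604751, 574.29371274, 230.22897923]), 'tcp_rot': array([-1.79892568e+02, -1.01473912e-02,  1.63338428e+02]), 'ft_force': array([0.13732041, 0.42215604, 0.61497884]), 'wrist_torque': array([ 0.06948989, -0.0599493 ,  0.02487108]), 'grip_force': 0.0, 'finger_gap': 85.4675309395522}
top [[0.02, -0.98, 0.18, 351.98], [-1.0, -0.02, 0.02, 109.22], [-0.01, -0.18, -0.98, 1164.35], [0.0, 0.0, 0.0, 1.0]]
scene [[0.09, 0.73, -0.68, 1333.05], [1.0, -0.07, 0.06, 58.38], [-0.0, -0.68, -0.74, 885.66], [0.0, 0.0, 0.0, 1.0]]
```

View pics/top0.png

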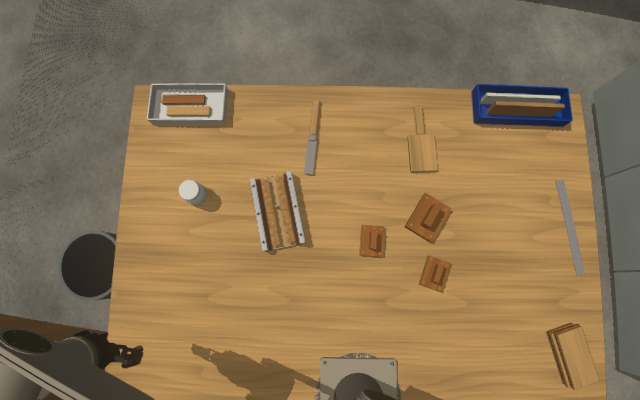

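View pics/scene0.png

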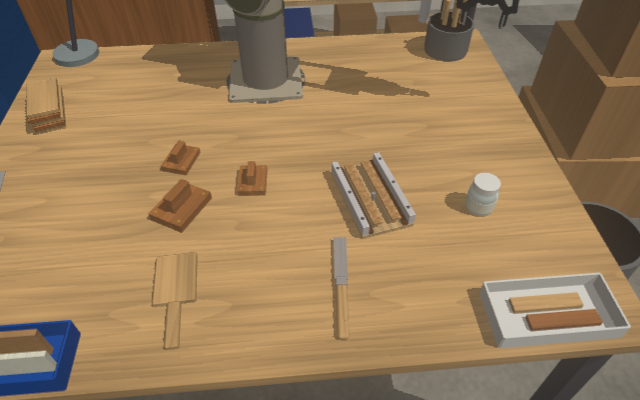

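Candidates for the cover, in the top view, are the largest at (428,218) and smaller ones at (372,241) and (435,273). I choose (428,218). The jig is at (277,211), pot at (192,191), knife at (313,140) and paddle at (422,140).

```bash
cat > m.py <<'E'
from h import *
def rect(P): 
    (c,s,a)=cv2.minAreaRect(P[:,:2].astype(np.float32)); return np.round(c,1),np.round(s,1),round(a,1)
for n,jb,cb in(("top",(240,165,312,258),(400,188,458,248)),("scene",(325,145,420,240),(145,175,215,232))):
    im=cv2.imread(f"pics/{n}0.png"); d=np.load(f"{n}0.npy"); c=cam(n); P=pts(c,d)
    def sub(b,lo,hi):
        Q=P[b[1]:b[3],b[0]:b[2]].reshape(-1,3); return Q[(Q[:,2]>lo)&(Q[:,2]<hi)]
    print(n,"table z",np.nanmedian(P[300:330,250:300,2] if n=="top" else P[240:260,220:300,2]))
    print("bar",rect(sub(cb,58,75)),np.median(sub(cb,58,75)[:,2])); print("board",rect(sub(cb,12,80)),np.median(sub(cb,15,30)[:,2]))
    J=sub(jb,38,50); print("rails",rect(J),np.median(J[:,2]),len(J))
    # colour: wood cover top by rays
    hsv=cv2.cvtColor(im,cv2.COLOR_BGR2HSV); m=((hsv[...,1]<70)&(hsv[...,2]>90)).astype(np.uint8)
    k=np.zeros_like(m);k[jb[1]:jb[3],jb[0]:jb[2]]=m[jb[1]:jb[3],jb[0]:jb[2]]
    N,L,S,C=cv2.connectedComponentsWithStats(k)
    for i in range(1,N):
        if S[i,4]>8:
            v,u=np.where(L==i); print(" grey",S[i,4],C[i].round(1),rect(ray(c,np.c_[u,v],42)) if S[i,4]>50 else ray(c,[C[i]],35).round(1))
im=cv2.imread("pics/top0.png"); s=cv2.imread("pics/scene0.png")
f=lambda a:cv2.resize(a,(400,400),interpolation=cv2.INTER_CUBIC)
cv2.imwrite("pics/c1.png",np.vstack([np.hstack([cv2.resize(im[165:258,235:325],(400,300)),cv2.resize(im[180:300,350:470],(400,300))]),np.hstack([cv2.resize(s[145:240,325:420],(400,300)),cv2.resize(s[140:235,140:275],(400,300))])]))
E
python3 m.py
```

```text
top table z 0.23386646991525595
bar (array([ 518.4, -205.8]), array([24.8, 70.8]), 58.3) 65.52826747489655
board (array([ 519.6, -204.8]), array([ 91.2, 123.1]), 59.8) 21.943830534111612
rails (array([527.3, 246. ]), array([219.1, 126. ]), 12.6) 42.182925132824494 786
 grey 63 [308. 169.] (array([652.7, 157.2]), array([24.9, 18. ]), 1.4)
 grey 435 [295.2 207. ] (array([538.7, 192.2]), array([220.4,  17.6]), 12.7)
 grey 424 [258.4 214.6] (array([515.2, 300.2]), array([220.3,  17.5]), 12.6)
scene table z 0.6162726996271886
bar (array([ 520.4, -205.6]), array([26.4, 70.3]), 58.9) 65.84032048209826
board (array([ 519.4, -205.4]), array([ 94.6, 123.7]), 58.5) 22.64779730120739
rails (array([528. , 245.6]), array([221.5, 128.4]), 12.4) 42.21393722008088 980
 grey 767 [394.  187.8] (array([527.1, 295.9]), array([239.5,  26.6]), 12.5)
 grey 809 [350.5 199. ] (array([551.2, 189.1]), array([239.2,  26. ]), 12.6)
 grey 33 [373.  195.3] [[549.3 246.5  35. ]]
 grey 27 [340.  238.3] [[669.3 155.1  35. ]]
```

View pics/c1.png

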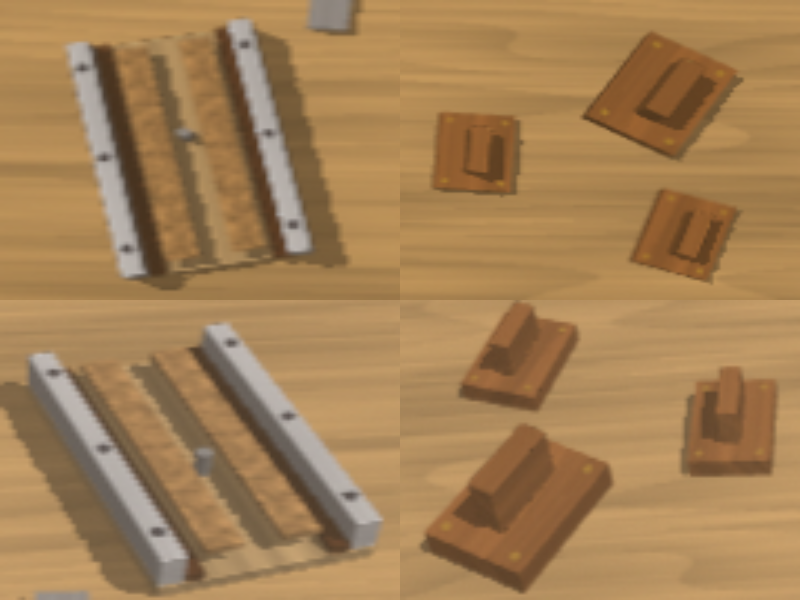

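The top-right crop shows the large cover at about (665,95) and two clearly smaller ones. The top-left crop shows the pin tip at about (185,133), and both views put it beyond the jig centre. The cover is at (519.5,-205.5) with its bar at -31.5°. The jig is at (527.5,245.8) with its axis at 12.6°, and the measured sizes match those given.

```bash
cat > g.py <<'E'
from h import *
import sys
x,y,z,yaw=map(float,sys.argv[1:5]); s=r.sense()
A=R.from_euler("xyz",s["tcp_rot"],degrees=True); B=R.from_euler("xyz",[180,0,yaw],degrees=True)
print("shift",A.inv().apply(np.array([x,y,z])-s["tool_pos"]).round(1),"turn",(A.inv()*B).as_rotvec().round(3),"t",s["time"],s["tool_pos"].round(1),s["tcp_rot"].round(2),s["ft_force"].round(1),s["finger_gap"])
E
python3 g.py 470 230 270 192.6
```

```text
shift [-384.4 -244.5  -39.3] turn [-0.002 -0.001 -0.511] t 0.1 [171.8 574.3 230.3] [-1.7990e+02 -1.0000e-02  1.6334e+02] [ 0.3 -0.3 -0.1] 85.0321104046157
```

>>> jog_arm --rows '[[[-384, -244, -39], [0, 0, -0.511]], [[-384, -244, -39], [0, 0, -0.511]], [[-384, -244, -39], [0, 0, -0.511]], [[-384, -244, -39], [0, 0, -0.511]], [[-384, -244, -39], [0, 0, -0.511]], [[-384, -244, -39], [0, 0, -0.511]], [[-384, -244, -39], [0, 0, -0.511]], [[-384, -244, -39], [0, 0, -0.511]], [[-384, -244, -39], [0, 0, -0.511]], [[-384, -244, -39], [0, 0, -0.511]]]' --grip 60

```text
time: 1.1
tool_pos: [472.3, 227.2, 270.4]
tcp_rot: [-179.9, 0.0, -167.6]
ft_force: [-1.0, 0.2, 0.0]
finger_gap: 59.8
grip_force: 0.0
```

>>> jog_arm --rows '[[[0, 0, 0], [0, 0, 0]], [[0, 0, 0], [0, 0, 0]], [[0, 0, 0], [0, 0, 0]]]'

```text
time: 1.4
tool_pos: [468.9, 232.2, 269.9]
tcp_rot: [180.0, -0.1, -167.3]
ft_force: [-0.5, 0.5, 0.3]
finger_gap: 60.1
grip_force: 0.0
```

```bash
python3 - <<'E'
from h import *
s=r.sense(); im,d=r.snapshot("wrist"); cv2.imwrite("pics/w1.png",im); np.save("w1.npy",d)
c=cam("wrist",s); P=pts(c,d).reshape(-1,3); print(s["tool_pos"],s["tcp_rot"],np.nanmedian(P[:,2]))
Q=P[(abs(P[:,2]-42)<4)&(np.hypot(P[:,0]-527,P[:,1]-246)<140)]; print(len(Q)); 
if len(Q)>10: print(cv2.minAreaRect(Q[:,:2].astype(np.float32)))
E
python3 g.py 519.5 -205.5 130 148.4
```

```text
[468.91623964 232.16331636 269.90221718] [ 1.79977315e+02 -5.01495396e-02 -1.67290907e+02] 0.1629699256276922
3689
((528.52978515625, 247.1715545654297), (218.37147521972656, 126.01570129394531), 12.65994644165039)
shift [  47.1 -438.2  139.9] turn [ 0.    -0.001  0.774] t 1.45 [468.9 232.2 270. ] [ 1.7998e+02 -4.0000e-02 -1.6727e+02] [ 0.7 -0.   0.6] 60.19135719006768
```

View pics/w1.png

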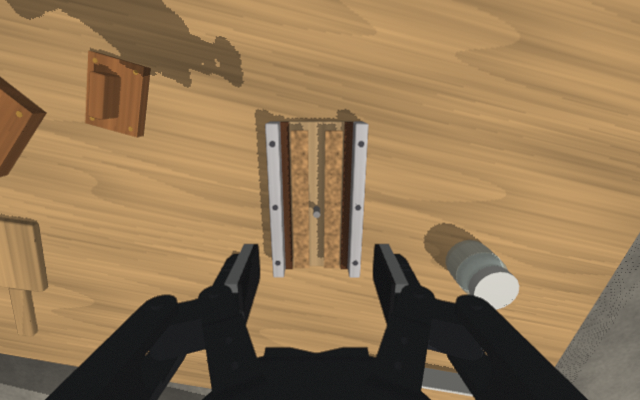

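The wrist view shows the jig (rails at columns 271 and 361) and the pin at about (317,211). The jig is at about (528,246.5) at 12.6°. Next, over the cover.

>>> jog_arm --rows '[[[47, -438, 140], [0, 0, 0.774]], [[47, -438, 140], [0, 0, 0.774]], [[47, -438, 140], [0, 0, 0.774]], [[47, -438, 140], [0, 0, 0.774]], [[47, -438, 140], [0, 0, 0.774]], [[47, -438, 140], [0, 0, 0.774]], [[47, -438, 140], [0, 0, 0.774]], [[47, -438, 140], [0, 0, 0.774]], [[47, -438, 140], [0, 0, 0.774]], [[47, -438, 140], [0, 0, 0.774]]]'

```text
time: 2.45
tool_pos: [518.9, -209.3, 128.2]
tcp_rot: [-179.9, -0.1, 148.2]
ft_force: [0.4, 1.6, -0.8]
finger_gap: 59.9
grip_force: 0.0
```

>>> jog_arm --rows '[[[0, 0, 0], [0, 0, 0]], [[0, 0, 0], [0, 0, 0]], [[0, 0, 0], [0, 0, 0]]]'

```text
time: 2.75
tool_pos: [520.4, -204.9, 131.1]
tcp_rot: [180.0, 0.0, 148.4]
ft_force: [0.1, 0.1, -0.0]
finger_gap: 59.7
grip_force: 0.0
```

```bash
python3 - <<'E'
from h import *
s=r.sense(); im,d=r.snapshot("wrist"); cv2.imwrite("pics/w2.png",im)
P=pts(cam("wrist",s),d).reshape(-1,3)
Q=P[(abs(P[:,2]-66)<4)&(np.hypot(P[:,0]-519,P[:,1]+205)<50)]; print(len(Q)); 
if len(Q)>10: print(cv2.minAreaRect(Q[:,:2].astype(np.float32)))
E
python3 g.py 519.5 -205.5 30 148.4
```

```text
2706
((518.6961059570312, -204.87562561035156), (23.837995529174805, 69.62982940673828), 59.235450744628906)
shift [  0.6  -1.  101.1] turn [0.    0.001 0.   ] t 2.8 [ 520.4 -205.   131.1] [1.7997e+02 6.0000e-02 1.4840e+02] [ 0.5  0.1 -0.4] 59.84881140741855
```

View pics/w2.png

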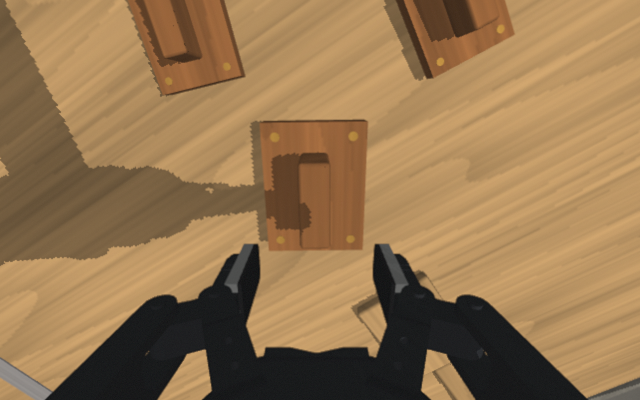

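The wrist view shows the large cover centred under the fingers, with its bar at (315,200). The bar is at (519,-205.2), in agreement with the other cameras. Descending and gripping.

>>> jog_arm --rows '[[[0.8, -0.8, 30], [0, 0, -0.008]], [[0.8, -0.8, 60], [0, 0, -0.008]], [[0.8, -0.8, 80], [0, 0, -0.008]], [[0.8, -0.8, 92], [0, 0, -0.008]], [[0.8, -0.8, 100], [0, 0, -0.008]], [[0.8, -0.8, 101], [0, 0, -0.008]], [[0.8, -0.8, 101], [0, 0, -0.008]], [[0.8, -0.8, 101], [0, 0, -0.008]]]'

```text
time: 3.6
tool_pos: [519.6, -207.4, 30.6]
tcp_rot: [180.0, 0.1, 148.7]
ft_force: [0.4, -0.1, 0.2]
finger_gap: 60.1
grip_force: 0.0
```

>>> jog_arm --rows '[[[0, 0, 0], [0, 0, 0]], [[0, 0, 0], [0, 0, 0]], [[0, 0, 0], [0, 0, 0]], [[0, 0, 0], [0, 0, 0]], [[0, 0, 0], [0, 0, 0]], [[0, 0, 0], [0, 0, 0]], [[0, 0, 0], [0, 0, 0]], [[0, 0, 0], [0, 0, 0]]]' --grip 15 --force 60

```text
time: 4.4
tool_pos: [519.2, -207.2, 30.0]
tcp_rot: [180.0, 0.1, 148.7]
ft_force: [-0.7, 0.8, 6.2]
finger_gap: 23.6
grip_force: 60.0
```

```bash
python3 g.py 519.5 -205.5 130 149
```

```text
shift [   0.5    1.7 -100. ] turn [ 0.     0.001 -0.005] t 4.4 [ 519.2 -207.2   30. ] [1.7999e+02 7.0000e-02 1.4873e+02] [-0.7  0.8  6.2] 23.628316120401777
```

>>> jog_arm --rows '[[[0, 0, -5], [0, 0, 0]], [[0, 0, -20], [0, 0, 0]], [[0, 0, -40], [0, 0, 0]], [[0, 0, -65], [0, 0, 0]], [[0, 0, -90], [0, 0, 0]], [[0, 0, -110], [0, 0, 0]], [[0, 0, -120], [0, 0, 0]], [[0, 0, -120], [0, 0, 0]], [[0, 0, -120], [0, 0, 0]]]'

```text
time: 5.3
tool_pos: [518.2, -206.8, 148.6]
tcp_rot: [-180.0, -0.0, 148.7]
ft_force: [-0.3, -0.5, -2.0]
finger_gap: 23.4
grip_force: 59.0
```

```bash
python3 g.py 508.5 242.1 130 192.6; python3 - <<'E'
from h import *
s=r.sense(); im,d=r.snapshot("wrist"); cv2.imwrite("pics/w3.png",im)
P=pts(cam("wrist",s),d); P=P.reshape(-1,3)-s["tool_pos"]; P=P@R.from_euler("xyz",s["tcp_rot"],degrees=True).as_matrix()
Q=P[(np.abs(P[:,0])<90)&(np.abs(P[:,1])<60)]
for lo,hi in((4,14),(-40,-32)):
    q=Q[(Q[:,2]>lo)&(Q[:,2]<hi)]
    if len(q)>20: print(lo,len(q),cv2.minAreaRect(q[:,:2].astype(np.float32)),np.median(q[:,2]))
E
```

```text
shift [241.3 378.6  18.8] turn [ 0.    -0.001 -0.766] t 5.3 [ 518.2 -206.8  148.6] [-1.7999e+02 -5.0000e-02  1.4872e+02] [-0.3 -0.5 -2. ] 23.446450208734312
4 16805 ((1.3577880859375, 1.0318260192871094), (90.05123138427734, 119.97119140625), 89.85507202148438) 8.116582208633965
-40 7889 ((3.6048316955566406, 2.452198028564453), (50.07887649536133, 68.39498901367188), 65.52739715576172) -35.680481279697545
```

View pics/w3.png

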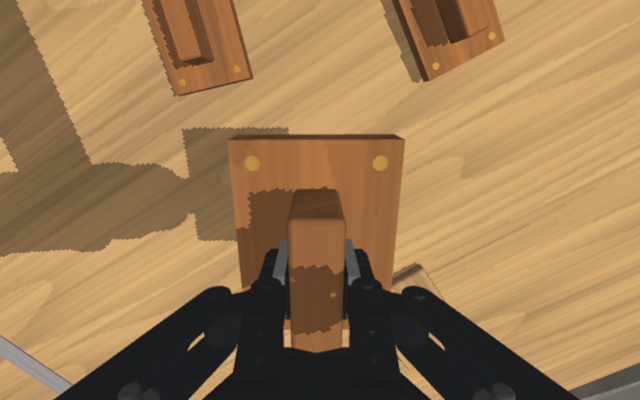

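The cover is held square: its edges sit at columns 229 and 404, and its underside is 30 mm below the TCP. Carrying it to the jig.

```bash
python3 g.py 509.8 242 150 192.6
```

```text
shift [239.7 379.3  -1.7] turn [ 0.001 -0.002 -0.766] t 5.35 [ 517.8 -206.6  147.9] [-1.7999e+02 -1.2000e-01  1.4873e+02] [-0.8 -0.3 -2.7] 23.219078003453372
```

>>> jog_arm --rows '[[[18, 28, 0], [0, 0, -0.06]], [[42, 66, 0], [0, 0, -0.14]], [[66, 105, 0], [0, 0, -0.22]], [[90, 143, 0], [0, 0, -0.3]], [[114, 181, 0], [0, 0, -0.38]], [[138, 219, 0], [0, 0, -0.46]], [[162, 257, 0], [0, 0, -0.54]], [[186, 295, 0], [0, 0, -0.62]], [[210, 333, 0], [0, 0, -0.69]], [[228, 361, 0], [0, 0, -0.74]]]'

```text
time: 6.35
tool_pos: [509.6, 222.3, 147.5]
tcp_rot: [180.0, -0.2, -168.6]
ft_force: [-0.2, -0.1, -3.0]
finger_gap: 23.4
grip_force: 59.5
```

>>> jog_arm --rows '[[[0, 0, 0], [0, 0, 0]], [[0, 0, 0], [0, 0, 0]], [[0, 0, 0], [0, 0, 0]]]'

```text
time: 6.65
tool_pos: [510.6, 219.0, 148.2]
tcp_rot: [-180.0, -0.1, -168.9]
ft_force: [0.1, 0.9, -2.2]
finger_gap: 23.5
grip_force: 59.8
```

```bash
python3 g.py 509.8 242 90 192.6
```

```text
shift [-3.8 22.8 58.1] turn [-0.001 -0.002 -0.027] t 6.65 [510.6 219.  148.2] [-1.7996e+02 -1.1000e-01 -1.6892e+02] [ 0.1  0.9 -2.2] 23.48063338627522
```

>>> jog_arm --rows '[[[-2, 10, 10], [0, 0, -0.013]], [[-4, 23, 25], [0, 0, -0.027]], [[-4, 23, 45], [0, 0, -0.027]], [[-4, 23, 56], [0, 0, -0.027]], [[-4, 23, 58], [0, 0, -0.027]], [[-4, 23, 58], [0, 0, -0.027]], [[-4, 23, 58], [0, 0, -0.027]], [[-4, 23, 58], [0, 0, -0.027]]]'

```text
time: 7.45
tool_pos: [511.5, 243.5, 92.4]
tcp_rot: [180.0, 0.1, -167.3]
ft_force: [0.1, 0.1, -2.0]
finger_gap: 23.0
grip_force: 59.8
```

```bash
cat > al.py <<'E'
from h import *
import sys
s=r.sense(); z0=s["tool_pos"][2]-8; print(s["tool_pos"].round(1),s["tcp_rot"].round(2))
ax=R.from_euler("z",12.6,degrees=True).as_matrix()
for n in("top","scene","wrist"):
    im,d=r.snapshot(n); cv2.imwrite(f"pics/{sys.argv[1]}{n}.png",im)
    P=pts(cam(n,s),d).reshape(-1,3); L=(P-[528,246.1,0])@ax  # jig frame
    L=L[(abs(L[:,0])<115)&(abs(L[:,1])<68)]
    for nm,z in(("rails",42),("board",z0)):
        q=L[abs(L[:,2]-z)<4]
        if len(q)>20:
            a,b=q[:,1].min(),q[:,1].max(); print(n,nm,len(q),"y",a.round(1),b.round(1),"mid",((a+b)/2).round(1),"x",q[:,0].min().round(1),q[:,0].max().round(1),"z",np.median(q[:,2]).round(1),np.round(cv2.minAreaRect(q[:,:2].astype(np.float32))[2],1))
E
python3 al.py a; python3 g.py 509.8 242 70 192.6
```

```text
[511.5 243.5  92.4] [ 1.7999e+02  1.1000e-01 -1.6733e+02]
top rails 264 y -62.8 62.8 mid -0.0 x -110.4 109.0 z 42.1 89.5
top board 397 y -34.9 45.7 mid 5.4 x -78.0 -16.1 z 84.6 7.3
scene rails 711 y -65.2 63.6 mid -0.8 x -110.5 113.2 z 42.2 0.1
scene board 924 y -46.0 46.9 mid 0.5 x -78.1 45.0 z 84.7 0.2
wrist rails 5400 y -62.6 64.2 mid 0.8 x -108.8 47.3 z 42.0 0.1
wrist board 16758 y -42.9 47.3 mid 2.2 x -77.2 43.0 z 84.3 0.2
shift [ 1.6 -1.  22.1] turn [0.    0.001 0.001] t 7.6 [511.2 243.4  92.1] [ 1.7999e+02  8.0000e-02 -1.6734e+02] [-0.6  0.3 -2.6] 23.62540656088367
```

The board sits about 1.3 mm towards +y of the rails' centre and 3 mm too far along. I'll correct both and descend gently.

>>> jog_arm --rows '[[[3, -1.3, 0], [0, 0, 0]], [[3, -1.3, 5], [0, 0, 0]], [[3, -1.3, 10], [0, 0, 0]], [[3, -1.3, 14], [0, 0, 0]], [[3, -1.3, 17], [0, 0, 0]], [[3, -1.3, 17], [0, 0, 0]], [[3, -1.3, 17], [0, 0, 0]], [[3, -1.3, 17], [0, 0, 0]]]'

```text
time: 8.4
tool_pos: [508.2, 241.4, 74.5]
tcp_rot: [180.0, 0.0, -167.3]
ft_force: [0.4, -0.7, -2.4]
finger_gap: 23.2
grip_force: 59.8
```

```bash
python3 al.py b
```

```text
[508.2 241.4  74.5] [ 1.8000e+02  2.0000e-02 -1.6732e+02]
top rails 253 y -63.0 62.8 mid -0.1 x -110.6 108.8 z 42.1 48.3
top board 374 y -36.0 44.5 mid 4.2 x -81.5 -19.5 z 66.7 8.0
scene rails 773 y -65.3 63.8 mid -0.7 x -111.1 112.2 z 42.3 0.3
scene board 900 y -46.6 46.5 mid -0.0 x -83.0 41.4 z 67.0 0.6
wrist rails 8168 y -62.6 64.3 mid 0.8 x -109.0 88.6 z 41.7 0.0
wrist board 16775 y -44.4 45.9 mid 0.8 x -80.8 39.9 z 66.3 0.2
```

Centred. Lowering onto the pin tip.

>>> jog_arm --rows '[[[0, -0.2, 2], [0, 0, 0]], [[0, -0.2, 4], [0, 0, 0]], [[0, -0.2, 6], [0, 0, 0]], [[0, -0.2, 7], [0, 0, 0]], [[0, -0.2, 7.5], [0, 0, 0]], [[0, -0.2, 7.5], [0, 0, 0]], [[0, -0.2, 7.5], [0, 0, 0]]]'

```text
time: 9.25
tool_pos: [508.1, 241.2, 66.9]
tcp_rot: [180.0, 0.0, -167.3]
ft_force: [0.7, -0.5, -2.3]
finger_gap: 23.4
grip_force: 59.8
```

>>> jog_arm --rows '[[[0, 0, 0.5], [0, 0, 0]], [[0, 0, 1], [0, 0, 0]], [[0, 0, 1.5], [0, 0, 0]], [[0, 0, 1.5], [0, 0, 0]], [[0, 0, 1.5], [0, 0, 0]]]'

```text
time: 9.75
tool_pos: [508.0, 241.1, 65.3]
tcp_rot: [-180.0, -0.0, -167.3]
ft_force: [-0.4, -0.2, -2.0]
finger_gap: 23.7
grip_force: 59.8
```

>>> jog_arm --rows '[[[0, 0, 0.5], [0, 0, 0]], [[0, 0, 1], [0, 0, 0]], [[0, 0, 1], [0, 0, 0]], [[0, 0, 1], [0, 0, 0]]]'

```text
time: 10.15
tool_pos: [508.1, 241.2, 64.9]
tcp_rot: [-180.0, 0.0, -167.3]
ft_force: [-4.0, -1.0, 5.6]
finger_gap: 23.1
grip_force: 61.0
```

```bash
python3 -c "
from h import *
s=r.sense();print(s['ft_force'],s['wrist_torque'],s['tool_pos'],s['tcp_rot'])"
```

```text
[-3.97228505 -0.9664358   5.6063003 ] [-0.24605776  0.59210904 -0.05649455] [508.13933581 241.1884824   64.92818994] [-1.79999401e+02  1.28988652e-02 -1.67322468e+02]
```

Contact with the tip at an underside height of about 35 mm. I'll work out the pin's place before sliding.

```bash
python3 - <<'E'
from h import *
ax=R.from_euler("z",12.6,degrees=True).as_matrix()
s=dict(tool_pos=np.array([468.916,232.163,269.902]),tcp_rot=np.array([179.977,-.05,-167.291]))
for n,b,f in(("top",(270,200,284,212),"top0"),("scene",(366,186,380,204),"scene0"),("wrist",(308,200,326,222),"w1")):
    im=cv2.imread(f"pics/{f}.png"); hsv=cv2.cvtColor(im,cv2.COLOR_BGR2HSV)[b[1]:b[3],b[0]:b[2]]
    m=(hsv[...,1]<75)&(hsv[...,2]>70); v,u=np.where(m); v,u=v+b[1],u+b[0]
    d=np.load(f"{f}.npy"); P=(pts(cam(n,s),d)[v,u]-[528,246.1,0])@ax
    t=P[P[:,2]>31]; print(n,len(u),len(t),t[:,:3].mean(0).round(1) if len(t) else "",t[:,0].min(),t[:,0].max())
E
```

```text
top 9 8 [12.3  0.2 35.9] 8.832520119211223 15.481418629420633
scene 38 15 [15.5 -1.2 35.1] 10.714461439737141 20.59376012471489
wrist 61 40 [13.7  0.6 34.3] 10.13062394347677 18.54027459330428
```

>>> jog_arm --rows '[[[0, 0, -0.3], [0, 0, 0]], [[-2, 0, -0.3], [0, 0, 0]], [[-4, 0, -0.3], [0, 0, 0]], [[-7, 0, -0.3], [0, 0, 0]], [[-10, 0, -0.3], [0, 0, 0]], [[-12, 0, -0.3], [0, 0, 0]], [[-12, 0, -0.3], [0, 0, 0]]]'

```text
time: 10.85
tool_pos: [519.9, 244.0, 65.0]
tcp_rot: [180.0, 0.0, -167.3]
ft_force: [-4.3, -1.0, 6.1]
finger_gap: 23.5
grip_force: 60.7
```

>>> jog_arm --rows '[[[-2, 0, 0], [0, 0, 0]], [[-5, 0, 0], [0, 0, 0]], [[-8, 0, 0], [0, 0, 0]], [[-11, 0, 0], [0, 0, 0]], [[-14, 0, 0], [0, 0, 0]], [[-15, 0, 0], [0, 0, 0]], [[-15, 0, 0], [0, 0, 0]]]'

```text
time: 11.55
tool_pos: [534.3, 247.2, 64.9]
tcp_rot: [180.0, -0.0, -167.3]
ft_force: [-4.5, 0.3, 4.6]
finger_gap: 23.0
grip_force: 61.1
```

>>> jog_arm --rows '[[[-1, 0, 0], [0, 0, 0]], [[-2, 0, 0], [0, 0, 0]], [[-2, 0, 0], [0, 0, 0]]]'

```text
time: 11.85
tool_pos: [536.2, 247.6, 64.8]
tcp_rot: [180.0, -0.0, -167.3]
ft_force: [-4.6, -1.3, 5.6]
finger_gap: 23.1
grip_force: 61.0
```

>>> jog_arm --rows '[[[-1, 0, 0], [0, 0, 0]], [[-2, 0, 0], [0, 0, 0]], [[-2, 0, 0], [0, 0, 0]]]'

```text
time: 12.15
tool_pos: [538.6, 248.0, 64.4]
tcp_rot: [180.0, 0.0, -167.3]
ft_force: [0.5, -0.6, -2.5]
finger_gap: 23.2
grip_force: 60.1
```

The force vanished at about 31 mm of travel, so the socket has reached the pin. I'll centre it and lower.

>>> jog_arm --rows '[[[-1, 0, 0], [0, 0, 0]], [[-2, 0, 0], [0, 0, 0]], [[-3, 0, 0], [0, 0, 0]], [[-3, 0, 0], [0, 0, 0]], [[-3, 0, 0], [0, 0, 0]]]'

```text
time: 12.65
tool_pos: [541.2, 248.6, 64.5]
tcp_rot: [-180.0, -0.0, -167.3]
ft_force: [0.1, -0.2, -2.3]
finger_gap: 23.1
grip_force: 60.1
```

>>> jog_arm --rows '[[[0, 0, 0.6], [0, 0, 0]], [[0, 0, 1.2], [0, 0, 0]], [[0, 0, 1.8], [0, 0, 0]], [[0, 0, 1.8], [0, 0, 0]], [[0, 0, 1.8], [0, 0, 0]]]'

```text
time: 13.15
tool_pos: [541.2, 248.6, 62.8]
tcp_rot: [-180.0, -0.0, -167.3]
ft_force: [-0.3, 0.5, -2.7]
finger_gap: 23.4
grip_force: 60.1
```

>>> jog_arm --rows '[[[0, 0, 0.6], [0, 0, 0]], [[0, 0, 1.2], [0, 0, 0]], [[0, 0, 1.8], [0, 0, 0]], [[0, 0, 2.4], [0, 0, 0]], [[0, 0, 2.4], [0, 0, 0]]]'

```text
time: 13.65
tool_pos: [541.3, 248.6, 60.6]
tcp_rot: [180.0, 0.0, -167.3]
ft_force: [-2.2, -0.9, 2.9]
finger_gap: 23.2
grip_force: 60.5
```

On the pin, with the bed's 5.5 N felt. Pressing home.

>>> jog_arm --rows '[[[0, 0, 1], [0, 0, 0]], [[0, 0, 2], [0, 0, 0]], [[0, 0, 3], [0, 0, 0]], [[0, 0, 4], [0, 0, 0]], [[0, 0, 5], [0, 0, 0]], [[0, 0, 5], [0, 0, 0]]]'

```text
time: 14.25
tool_pos: [541.3, 248.7, 55.5]
tcp_rot: [180.0, 0.0, -167.3]
ft_force: [-2.5, -1.8, 6.3]
finger_gap: 23.1
grip_force: 60.8
```

>>> jog_arm --rows '[[[0, 0, 1], [0, 0, 0]], [[0, 0, 2], [0, 0, 0]], [[0, 0, 3], [0, 0, 0]], [[0, 0, 4], [0, 0, 0]], [[0, 0, 4.5], [0, 0, 0]], [[0, 0, 4.5], [0, 0, 0]]]'

```text
time: 14.85
tool_pos: [541.4, 248.6, 51.3]
tcp_rot: [-180.0, 0.0, -167.3]
ft_force: [-4.6, -1.9, 8.1]
finger_gap: 23.7
grip_force: 61.0
```

>>> jog_arm --rows '[[[0, 0, 0.5], [0, 0, 0]], [[0, 0, 1], [0, 0, 0]], [[0, 0, 1], [0, 0, 0]]]'

```text
time: 15.15
tool_pos: [541.4, 248.6, 50.4]
tcp_rot: [-180.0, 0.0, -167.3]
ft_force: [-4.7, -1.4, 8.8]
finger_gap: 23.1
grip_force: 61.1
```

>>> jog_arm --rows '[[[0, 0, 0.4], [0, 0, 0]], [[0, 0, 0.8], [0, 0, 0]], [[0, 0, 0.8], [0, 0, 0]], [[0, 0, 0.8], [0, 0, 0]]]'

```text
time: 15.55
tool_pos: [541.4, 248.7, 50.0]
tcp_rot: [-180.0, 0.0, -167.3]
ft_force: [-5.9, -2.6, 12.4]
finger_gap: 23.6
grip_force: 61.9
```

>>> jog_arm --rows '[[[0, 0, 0.3], [0, 0, 0]], [[0, 0, 0.3], [0, 0, 0]], [[0, 0, 0.3], [0, 0, 0]]]'

```text
time: 15.85
tool_pos: [541.4, 248.7, 50.0]
tcp_rot: [-180.0, 0.0, -167.3]
ft_force: [-7.2, -4.1, 14.2]
finger_gap: 23.2
grip_force: 62.2
```

```bash
python3 al.py c
```

```text
[541.4 248.7  50. ] [-1.8000e+02  2.0000e-02 -1.6732e+02]
top rails 605 y -62.9 62.5 mid -0.2 x -97.7 108.7 z 42.2 38.3
top board 604 y -62.9 62.5 mid -0.2 x -97.7 108.7 z 42.2 38.3
scene rails 1694 y -65.2 63.7 mid -0.7 x -107.5 112.7 z 42.3 0.1
scene board 1695 y -65.2 63.7 mid -0.7 x -107.5 112.7 z 42.3 0.1
wrist rails 35603 y -63.0 64.5 mid 0.8 x -108.9 110.2 z 41.8 0.3
wrist board 35601 y -63.0 64.5 mid 0.8 x -108.9 110.2 z 41.8 0.3
```

It has reached a hard stop at TCP z 50.0. I'll add a little push and check flushness across the board.

>>> jog_arm --rows '[[[0, 0, 0.5], [0, 0, 0]], [[0, 0, 0.9], [0, 0, 0]], [[0, 0, 0.9], [0, 0, 0]], [[0, 0, 0.9], [0, 0, 0]], [[0, 0, 0.9], [0, 0, 0]]]'

```text
time: 16.5
tool_pos: [541.4, 248.6, 50.0]
tcp_rot: [-180.0, 0.0, -167.3]
ft_force: [-11.9, -5.3, 20.7]
finger_gap: 23.4
grip_force: 63.3
```

```bash
python3 - <<'E'
from h import *
s=r.sense(); print(s["time"],s["ft_force"],s["tool_pos"]); ax=R.from_euler("z",12.6,degrees=True).as_matrix()
for n in("wrist","scene"):
    im,d=r.snapshot(n); cv2.imwrite(f"pics/e{n}.png",im); L=(pts(cam(n,s),d).reshape(-1,3)-[528,246.1,0])@ax
    f=lambda x,y:np.median((q:=L[(abs(L[:,0]-x)<7)&(abs(L[:,1]-y)<4)&(L[:,2]>15)&(L[:,2]<50)])[:,2]).round(1) if len(q:=L[(abs(L[:,0]-x)<7)&(abs(L[:,1]-y)<4)]) else None
    for x in(-35,14,62): print(n,x,[f(x,y) for y in(-56,-36,36,56)])
E
```

```text
16.5 [-11.91898173  -5.28115212  20.69069474] [541.40470634 248.64489961  49.9741462 ]
wrist -35 [np.float64(41.9), np.float64(42.1), np.float64(42.0), np.float64(41.9)]
wrist 14 [np.float64(41.8), np.float64(41.9), np.float64(41.9), np.float64(41.7)]
wrist 62 [None, None, None, None]
scene -35 [np.float64(42.8), np.float64(43.1), np.float64(42.7), None]
scene 14 [np.float64(42.3), np.float64(42.3), np.float64(42.4), np.float64(43.2)]
scene 62 [np.float64(41.4), np.float64(42.8), np.float64(42.4), np.float64(42.0)]
```

View pics/escene.png

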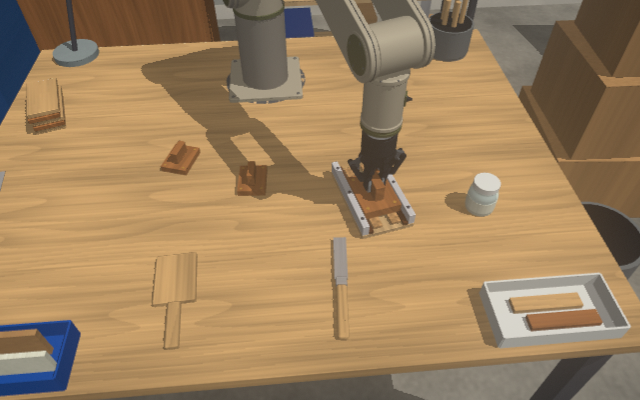

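The view shows the cover seated between the rails at (378,193), with the knife, pot and paddle where they were. The board's top is flush with the rails on all sides. Handing in while still pressing.

```bash
python3 -c "
from bench import r
print(r.hand_in())"
```

```text
the job is handed in; nothing more can be done
None
```

I handed the job in with the cover on the pin, pressed fully home and flush with the rails (to within about 1 mm), and still held down at about 20 N; the knife, pot and paddle were not touched.

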